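Show a chip carrier to the inspection camera

TASK

Draw the chip carrier with the tall handle tab up out of the green rack by its tab and hold it in the air for the inspection camera: its field of wells centred 15 cm straight in front of the lens, tab uppermost, and leaned back so that its face is square to the camera's downward-tipped line of sight. Do not touch the camera, and leave the other carriers and everything else where they are. Finish while still holding the carrier there, quite still, with the fingers on the tab only so that the wells stay in view.

Things in the scene. Friction and masses are not known exactly. Their poses are not given: they have to be found in the camera images.
- carrier_tab (a point): Grip point of the chip carrier to show (bare aluminium plate on edge in the green rack): on its tall handle tab, 20 mm below the tab's top, 110 mm above the foot. The tab (30 wide, 10 thick, 50 mm high) stands in the middle of its top; only this carrier has one, so it rises 45 mm or more above its neighbours. Pinch across the 10 mm thickness. Own x: thickness, y: width, z: up. About 0.16 kg.
- carrier_window (a point): Centre of the same carrier's field of wells: 40 mm above its foot, 70 mm straight below carrier_tab, at mid thickness; same axes. The frame is 70 mm wide (y), 80 mm high (z), 10 mm thick (x), with 2 rows of 4 dark wells seen alike on both faces; either face may be shown.
- rack: Fixed green plastic rack, 112 (own x) by 94 mm (own y), 45 mm high; origin at the centre of its underside, z up. Three cross slots, 16 (x) by 74 mm (y), at own x = -40, 0, +40 mm, floors 5 mm above the table; each holds one carrier 40 mm deep with 2 to 3 mm play each side, to be drawn straight up. Which slot holds which carrier varies.
- plain_carrier_mid (a point): Neighbour carrier with a plain straight top, 10 x 70 x 80 mm, loose in another slot; point at its centre, 40 mm above its foot; its top is 85 mm above the table.
- eared_carrier_mid (a point): Neighbour carrier with two short ears at its top corners, 10 x 70 mm, 82 mm high with the ears, loose in another slot; point 40 mm above its foot, at mid thickness; its top is 87 mm above the table.
- camera: Fixed inspection camera: 110 mm round dark foot, 14 mm thick, an 18 mm steel post, and on it a grey box head (50 wide, 70 mm long) with a black 42 mm lens barrel. Origin under the centre of the foot, z up. The head's centre line crosses the post's axis 270 mm above the table; it looks to its own -x (towards the robot), tipped 25 degrees down.
- lens (a point): Centre of the lens's front glass, 60 mm along the optical axis from where it crosses the post's axis. Own x runs from the subject back into the camera along the optical axis (rising 25 degrees), own y is level, own z is the picture's upward direction.
- focus (a point): The focus point in empty air: on the optical axis, 150 mm straight in front of the lens glass (own x = -150 mm from point lens), about 181 mm above the table. Same axes as point lens.
- reagent_mid (a point): Bystander: small loose reagent bottle, 38 mm across, 75 mm high; point half-way up.
- freezer_box_mid (a point): Bystander: loose white freezer box, 75 x 75 mm, 45 mm high; point half-way up.
- jar_mid (a point): Bystander: loose jar with a blue cap, 52 mm across, 60 mm high; point half-way up.

How it is judged:
By the outcome, as a careful person would: the job done as asked, in the order asked, and still so for the second after the job is handed in, while the arm keeps its last pose, push and grip.
It also fails if it takes over 54 s, if anything falls off the work surface, if the arm or the gripper's body presses on something with over 40 N, if the wrist force passes 120 N, or if a joint passes its speed limit or range.

ROBOT

A 6-joint arm with a two-finger parallel gripper is mounted at the origin on the work surface. World frame = base frame: x ahead of the robot, y to its left, z up, the work surface at z = 0. Lengths are in m, angles in rad, forces in N, time in s.
With the tool pointing down it reaches from about 0.3 to 0.775 m from the base axis. Payload 14.6 kg.
Tool frame: the origin (TCP) lies at the very end of the fingers, on their centre line; the grasp point (between the pads) lies 19 mm behind it; y points along the fingers, z is the direction in which the jaws open and shut, and the axes are right-handed (so a half turn about y gives the same grasp; the last joint's range is limited). The gripper opens to 94 mm and grips with 3 to 60 N. Pads are 16 mm wide; open, the fingers measure 119 mm over their backs; the gripper's body (75 mm by 177 mm) begins 78 mm behind the grasp point.
Start: joints at [1.109, 0.3, 1.521, -0, 1.321, -0.067], TCP at [0.212, 0.508, 0.205] pointing down, gripper open.
Joint ranges: [-3.03, 3.03], [-0.79, 2.21], [0.23, 2.52], [-1.04, 4.18], [0, 3.07], [-2.55, 2.55]. Speed limits (rad/s): [2.22, 2.22, 2.57, 3.14, 3.14, 3.14].

INTERFACE

Orientations are given as [roll, pitch, yaw] about the fixed x, y, z axes, in that order (R = Rz(yaw) Ry(pitch) Rx(roll)).
In Python, from station import get_obs, camera, hand_in, masks_of gives the robot as it stands.
- The arm moves only by the shell command python3 -m jog 'ROWS' [FORCE]. ROWS is text: rows parted by semicolons, each of 7 numbers parted by spaces: the shift along the world's x, y, z in mm, then the turn, a rotation vector about the world's x, y, z in degrees, then the closure, from 0 (fully open) to 1 (shut). A call has 1 to 10 rows; each row is the pose to reach, as a shift and turn from the pose measured when the call began; what a row does not reach only later rows make up. A row lasts 1/12 s, in which the tool goes at most 41.7 mm and 7.16 degrees, less where a joint would pass 70% of its speed; a pose out of reach is approached as far as the arm can. A call with a gripper value outside its range is refused whole. The fingers move at their own pace and stop on an object; FORCE is the grip in N (left out, the last holds). Time passes only in rows, so rows that repeat a pose let the fingers close. It gives the time, the measured TCP pose, the force and the opening at its end, in the units of the state.
- get_obs(): the state, without advancing time (a new reading comes with each control period).
- camera(name): name is "scene" or "top" or "wrist"; returns a dict with "img" (400x640x3 uint8, red, green, blue), "range_z" (400x640 float32, m along the optical axis (not along the pixel's ray), 0 where there is no reading), "fx", "fy", "cx", "cy" (pixels), "k1" (the pictures are not rectified: a ray, as slopes to the right and down, at radius r is drawn at 1 + k1 r^2 times it, then the intrinsics apply), "rvec" (rotation vector, rad) and "tvec" (3), from world to camera coordinates, as OpenCV has them. Camera axes: x right, y down, z forward; pixel columns grow to the right and rows downward; lengths in m; the calibration is good to about 2 mm. A picture is of the moment at which its call begins.
- hand_in(): hands the job in, once; it reports no verdict.
Trained networks look in the newest picture that a camera, given by its name, has taken for a name from the list of things; names that differ only in an ending like _2 or _b are one class to them, and where a whole thing is asked for, a point or a joint stands for the part that bears it (a point fixed in the world has none). Each returns a list of dicts, best first, with "conf" (0 to 1); they miss things now and then, are a little off and sometimes report something else, mostly with a low value. They report only what shows in the picture. A call takes as long as a camera call.
- masks_of(thing, camera): "mask" (400x640 bool, what is visible of it) and "extent" ([left, top, right, bottom] in pixels, round what is visible of it).
The state is a dict: "time_s": time; "qpos": joint angles; "joint_vel": joint speeds; "tau": joint torques, N m; "ee_pos": TCP position; "eef_rot": TCP orientation; "force": force on the tool from outside, world axes, zero at the start; "moment": the same for the moment, N m; "grip_width": finger opening in m.
Only numpy, scipy, OpenCV 4.12 (cv2) and the standard library are available. Lean on these libraries where they do the work, as an engineer would, in place of code of your own. Each camera call takes 0.05 s, during which the arm holds its last target.

## Working session

There is one attempt and no reset: what is moved stays moved. The work goes in short steps, Python scripts to look and compute and a shell command to move; the robot and the scene stay as the last step left them, time stands still between calls to the robot, and variables do not carry over. Pictures are saved under pics/ and viewed, and the job is handed in when it is done.

```bash
ls; mkdir -p pics; cat > h.py <<'E'
import numpy as np, cv2, pickle
from station import get_obs, camera, hand_in, masks_of
def cloud(c):
    h,w=c["range_z"].shape
    u,v=np.meshgrid(np.arange(w),np.arange(h))
    xd=(u-c["cx"])/c["fx"]; yd=(v-c["cy"])/c["fy"]
    x,y=xd.copy(),yd.copy()
    for _ in range(10):
        f=1+c["k1"]*(x*x+y*y); x=xd/f; y=yd/f
    z=c["range_z"]; P=np.stack([x*z,y*z,z],-1)
    R=cv2.Rodrigues(np.array(c["rvec"],float))[0]
    W=(P-np.array(c["tvec"]).ravel())@R
    W[z<=0]=np.nan
    return W
def save(c,n): cv2.imwrite("pics/"+n+".png",c["img"][:,:,::-1])
E
python3 - <<'E'
from h import *
print(get_obs())
for n in ["scene","top","wrist"]:
    c=camera(n); save(c,n+"0"); pickle.dump(c,open(n+".pkl","wb"))
    print(n,{k:c[k] for k in c if k not in("img","range_z")})
E
```

```text
pics
{'time_s': 0.0, 'qpos': array([ 1.10943424e+00,  3.00504609e-01,  1.52159071e+00,  1.63184037e-05,
        1.32068446e+00, -6.65744826e-02]), 'joint_vel': array([ 4.68604800e-04, -2.45791464e-05,  1.34556522e-03,  1.24254039e-03,
        8.25734358e-04, -2.32090947e-03]), 'tau': array([-7.10666809e-04, -5.31784666e+01, -3.52735770e+01,  7.07986252e-02,
        2.43898766e-02, -5.03134046e-06]), 'ee_pos': array([0.211405  , 0.50746269, 0.20486388]), 'eef_rot': array([-1.57197976e+00,  9.47440534e-05, -3.94791708e-01]), 'force': array([ 0.18771883,  0.84593489, -0.08314036]), 'moment': array([-0.03784016, -0.0452586 ,  0.04014831]), 'grip_width': 0.09418635781943265}
scene {'fx': 476.92842678068536, 'fy': 476.92842678068536, 'cx': 320.91428879503707, 'cy': 203.55451987050586, 'k1': -0.051784125823576076, 'rvec': array([ 0.97473124,  2.29308398, -1.18021802]), 'tvec': array([ 0.50269853, -0.06292706,  1.59896821])}
top {'fx': 397.50626315014625, 'fy': 397.50626315014625, 'cx': 313.312519215071, 'cy': 195.06009506547448, 'k1': -0.02393142458641128, 'rvec': array([ 2.19411627, -2.21325506,  0.03364564]), 'tvec': array([-0.12042742,  0.57219606,  1.18340715])}
wrist {'fx': 294.25139074792924, 'fy': 294.25139074792924, 'cx': 320.57555687567054, 'cy': 195.99677386038329, 'k1': 0.003297333032464939, 'rvec': array([-2.41895127, -1.61319688, -0.22080823]), 'tvec': array([-0.55036041, -0.02724043,  0.3909146 ])}
```

View pics/scene0.png

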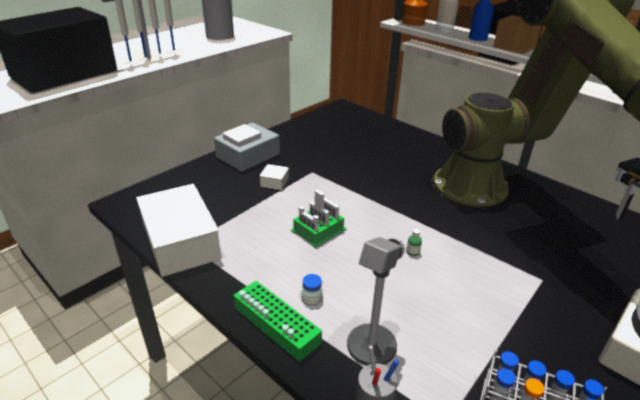

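View pics/top0.png

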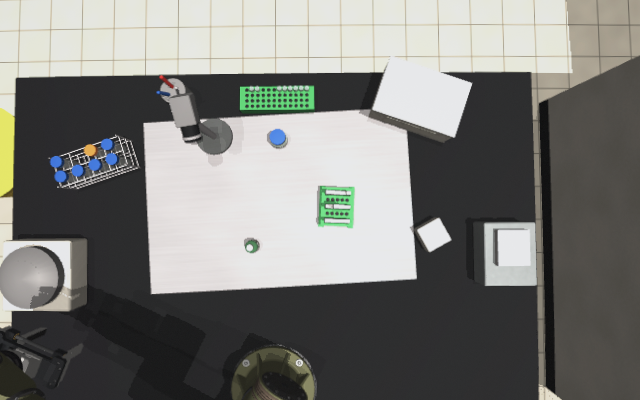

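```bash
python3 - <<'E'
from h import *
for n in ["top","scene"]:
    c=camera(n); W=cloud(c)
    for t in ["rack","carrier_tab","plain_carrier_mid","eared_carrier_mid","camera","lens","reagent_mid","freezer_box_mid","jar_mid"]:
        for d in masks_of(t,n)[:2]:
            p=W[d["mask"]]; p=p[~np.isnan(p[:,0])]
            if len(p): print(n,t,round(d["conf"],2),d["extent"],len(p),np.percentile(p,[3,50,97],axis=0).round(3).tolist())
E
```

```text
top rack 0.74 [315.5, 187.2, 354.2, 229.4] 1034 [[0.482, -0.241, 0.005], [0.534, -0.19, 0.045], [0.59, -0.145, 0.05]]
top rack 0.51 [323.8, 216.0, 349.4, 224.4] 92 [[0.492, -0.222, 0.048], [0.496, -0.188, 0.086], [0.501, -0.158, 0.09]]
top plain_carrier_mid 0.53 [168.1, 92.5, 231.3, 155.9] 2060 [[0.7, 0.13, 0.011], [0.747, 0.166, 0.262], [0.796, 0.206, 0.31]]
top eared_carrier_mid 0.72 [168.4, 91.7, 232.3, 156.3] 2086 [[0.7, 0.129, 0.011], [0.747, 0.167, 0.262], [0.797, 0.207, 0.31]]
top camera 0.69 [169.0, 94.3, 235.4, 156.2] 2137 [[0.7, 0.129, 0.011], [0.747, 0.167, 0.261], [0.798, 0.208, 0.31]]
top lens 0.69 [171.9, 95.0, 199.6, 144.9] 1053 [[0.697, 0.148, 0.261], [0.749, 0.168, 0.291], [0.792, 0.195, 0.311]]
top lens 0.53 [269.8, 129.0, 287.1, 149.5] 284 [[0.714, -0.047, 0.01], [0.734, -0.025, 0.06], [0.759, -0.004, 0.064]]
top reagent_mid 0.42 [243.9, 239.8, 259.4, 251.7] 127 [[0.41, 0.038, 0.03], [0.426, 0.051, 0.053], [0.439, 0.067, 0.078]]
top reagent_mid 0.4 [319.3, 186.0, 352.6, 229.7] 1139 [[0.48, -0.241, 0.004], [0.535, -0.194, 0.045], [0.59, -0.144, 0.088]]
top freezer_b
[... 921 characters left out ...]
1187 [[0.707, 0.157, 0.258], [0.79, 0.185, 0.29], [0.808, 0.204, 0.31]]
scene lens 0.97 [361.2, 236.5, 403.3, 272.1] 1218 [[0.705, 0.156, 0.256], [0.789, 0.185, 0.289], [0.808, 0.203, 0.31]]
scene reagent_mid 0.59 [402.1, 229.2, 419.7, 256.1] 326 [[0.415, 0.039, 0.002], [0.436, 0.062, 0.039], [0.445, 0.076, 0.074]]
scene reagent_mid 0.38 [298.4, 206.3, 317.1, 231.4] 251 [[0.577, -0.227, 0.043], [0.584, -0.194, 0.065], [0.588, -0.162, 0.086]]
scene freezer_box_mid 0.79 [262.6, 166.4, 287.7, 189.2] 489 [[0.425, -0.504, 0.007], [0.474, -0.46, 0.041], [0.501, -0.428, 0.047]]
scene jar_mid 0.95 [297.4, 271.3, 320.7, 308.5] 565 [[0.729, -0.04, 0.005], [0.755, -0.012, 0.043], [0.769, 0.003, 0.062]]
```

The top and scene pictures show the tall tab in the rack's middle slot (scene ~(318,197), top ~(337,207)). The inspection camera stands at top ~(213,137). Next I'll fit the rack and camera geometry.

```bash
python3 - <<'E'
from h import *
T=pickle.load(open("top.pkl","rb"));S=pickle.load(open("scene.pkl","rb"))
WT,WS=cloud(T),cloud(S)
def fit(W,x,y,z):
    p=W.reshape(-1,3);p=p[~np.isnan(p[:,0])]
    return p[(p[:,0]>x[0])&(p[:,0]<x[1])&(p[:,1]>y[0])&(p[:,1]<y[1])&(p[:,2]>z[0])&(p[:,2]<z[1])]
for n,W in(("top",WT),("scene",WS)):
    print(n,"table",np.median(fit(W,(.4,.7),(-.12,.0),(-.02,.02)),0).round(4))
    # rack
    p=fit(W,(.45,.63),(-.27,-.11),(.03,.052)); r=cv2.minAreaRect(p[:,:2].astype(np.float32)*1000); print("rack",len(p),r, p[:,2].max())
    for x in ((.47,.52),(.525,.56),(.565,.61)):
        p=fit(W,x,(-.27,-.11),(.06,.16)); 
        r=cv2.minAreaRect(p[:,:2].astype(np.float32)*1000); print(" carr",len(p),r,np.percentile(p[:,2],[50,98]))
    p=fit(W,(.52,.57),(-.27,-.11),(.095,.16)); print(" tab",len(p),p.mean(0).round(4),p.min(0).round(4),p.max(0).round(4))
    p=fit(W,(.45,.63),(-.27,-.11),(.06,.16))
    p=fit(W,(.6,.85),(.0,.3),(.007,.03)); 
    A=np.c_[2*p[:,:2],np.ones(len(p))]
    r=cv2.minAreaRect(p[:,:2].astype(np.float32)*1000);c=cv2.minEnclosingCircle(p[:,:2].astype(np.float32)*1000);print("foot",len(p),r,c)
    p=fit(W,(.6,.85),(.0,.3),(.03,.22));print("post",len(p),p.mean(0).round(4))
    p=fit(W,(.6,.9),(.0,.3),(.23,.35)); c=p.mean(0);u,s,v=np.linalg.svd(p-c);print("head",len(p),c.round(4),v.round(3).tolist(),p.min(0),p.max(0))
for n,C,(u,v,s) in (("rT",T,(337,207,40)),("cT",T,(200,125,55)),("cS",S,(378,290,100)),("rS",S,(318,218,45))):
    im=C["img"][max(0,v-int(s*.75)):v+int(s*.75),u-s:u+s,::-1]; cv2.imwrite(f"pics/{n}.png",cv2.resize(im,None,fx=400/s/1.01,fy=400/s/1.01,interpolation=cv2.INTER_CUBIC))
E
```

```text
top table [ 0.5508 -0.0601  0.0016]
rack 845 ((535.7171630859375, -193.66229248046875), (94.20972442626953, 112.0863037109375), 87.1632080078125) 0.05194177942192763
 carr 95 ((495.892822265625, -191.35841369628906), (67.6285629272461, 10.731901168823242), 86.35550689697266) [0.08560747 0.08903384]
 carr 95 ((535.8969116210938, -193.43321228027344), (69.87122344970703, 8.441524505615234), 89.435302734375) [0.11814188 0.13912565]
 carr 98 ((575.2101440429688, -194.79335021972656), (67.49964141845703, 10.548155784606934), 87.29145812988281) [0.07735625 0.0907367 ]
 tab 48 [ 0.5357 -0.1929  0.1353] [ 0.5316 -0.2077  0.1181] [ 0.54   -0.1785  0.1405]
foot 983 ((721.087890625, 143.38601684570312), (283.2792053222656, 233.3163604736328), 89.74112701416016) ((721.0416259765625, 143.38623046875), 174.24063110351562)
post 489 [0.8132 0.0998 0.0705]
head 1123 [0.7474 0.1693 0.2881] [[-0.893, -0.147, -0.426], [0.292, -0.909, -0.298], [-0.343, -0.391, 0.854]] [0.69108804 0.14431663 0.2465073 ] [0.80614536 0.20406721 0.31505212]
scene table [ 5.891e-01 -6.970e-02  2.000e-04]
rack 568 ((541.068664
[... 289 characters left out ...]
66015625), (72.60784149169922, 15.352764129638672), 87.6346435546875) [0.08637904 0.13580173]
 carr 171 ((580.5167846679688, -195.777099609375), (73.23973083496094, 14.720898628234863), 86.13285827636719) [0.07381174 0.08773431]
 tab 140 [ 0.5431 -0.1916  0.1174] [ 0.5341 -0.2099  0.0953] [ 0.5484 -0.1772  0.1377]
foot 1507 ((777.7362060546875, 118.58655548095703), (130.4690704345703, 225.39476013183594), 10.668120384216309) ((748.7420654296875, 114.50237274169922), 114.76351165771484)
post 1035 [0.7962 0.1403 0.0943]
head 1260 [0.776  0.1831 0.2863] [[0.952, -0.002, 0.306], [-0.224, -0.684, 0.694], [0.208, -0.73, -0.651]] [0.69250219 0.14715703 0.23030738] [0.81169644 0.20539956 0.31159694]
```

```bash
python3 -c "
import cv2,numpy as np
a=[cv2.resize(cv2.imread(f'pics/{n}.png'),(400,300)) for n in('rT','cT','cS','rS')]
cv2.imwrite('pics/mosaic.png',np.vstack([np.hstack(a[:2]),np.hstack(a[2:])]))"
```

```text
(no output)
```

View pics/mosaic.png

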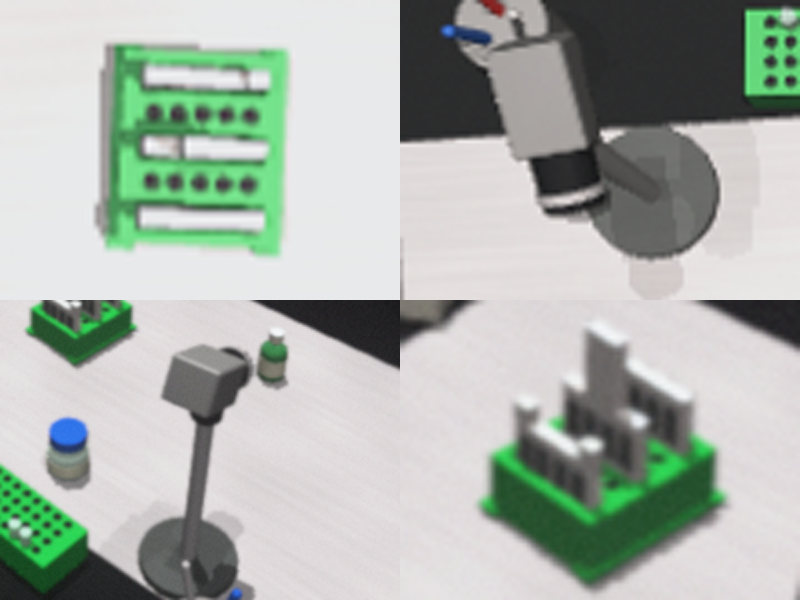

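```bash
cat > camfit.py <<'E'
from h import *
from scipy.optimize import least_squares
T=pickle.load(open("top.pkl","rb"));S=pickle.load(open("scene.pkl","rb"))
res={}
for n,C in(("top",T),("scene",S)):
    W=cloud(C); m=np.zeros((400,640),bool)
    p=W
    # foot: dark disc
    near=(np.hypot(p[...,0]-.74,p[...,1]-.13)<.12)
    foot=near&(p[...,2]>.007)&(p[...,2]<.024)
    g=C["img"].mean(-1)
    k,l,st,ce=cv2.connectedComponentsWithStats(foot.astype(np.uint8))
    i=1+np.argmax(st[1:,4]); q=p[l==i]
    print(n,"foot",st[i],q.mean(0).round(4),cv2.minEnclosingCircle(q[:,:2].astype(np.float32)*1000))
    e=q
    # contour pts fit of circle w/ r=55
    cn=max(cv2.findContours((l==i).astype(np.uint8),0,cv2.CHAIN_APPROX_NONE)[0],key=len)[:,0]
    b=p[cn[:,1],cn[:,0]][:,:2]
    f=least_squares(lambda a:np.hypot(b[:,0]-a[0],b[:,1]-a[1])-.055,[.74,.12],loss="soft_l1",f_scale=.002);print(" circ",f.x.round(4),np.abs(f.fun).mean().round(4))
    post=near&(p[...,2]>.05)&(p[...,2]<.22); q=p[post]
    f=least_squares(lambda a:np.hypot(q[:,0]-a[0],q[:,1]-a[1])-.009,[.74,.12],loss="soft_l1",f_scale=.002);print(" post",len(q),f.x.round(4),np.abs(f.fun).mean().round(4))
    h=(np.hypot(p[...,0]-.75,p[...,1]-.17)<.12)&(p[...,2]>.235)&(p[...,2]<.34)
    print(" head px",h.sum())
E
python3 camfit.py
```

```text
top foot [197 119  36  36 870] [0.7479 0.167  0.0146] ((751.5003662109375, 172.5876007080078), 55.37599563598633)
 circ [0.7492 0.1699] 0.0105
 post 114 [0.7446 0.1601] 0.0052
 head px 1123
scene foot [ 347  324   50   41 1388] [0.7602 0.177  0.0138] ((755.9306640625, 173.05050659179688), 56.463905334472656)
 circ [0.7549 0.1729] 0.0118
 post 502 [0.7549 0.1729] 0.0008
 head px 1236
```

View pics/wrist0.png

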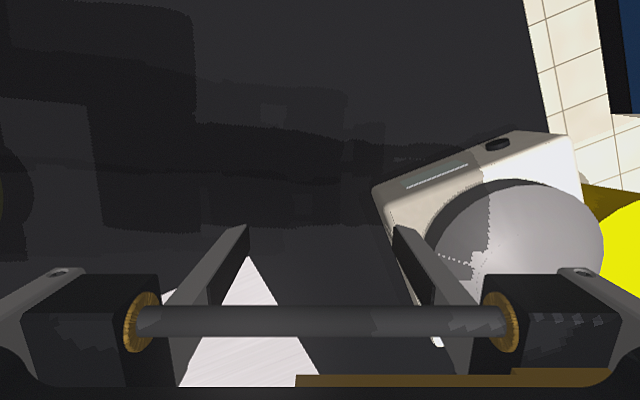

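```bash
python3 - <<'E'
from h import *
from scipy.spatial.transform import Rotation as Ro
c=pickle.load(open("wrist.pkl","rb"));o=get_obs()
R=cv2.Rodrigues(c["rvec"])[0];pos=-R.T@c["tvec"];Rt=Ro.from_euler("xyz",o["eef_rot"]).as_matrix()
print(pos,"in tool",(Rt.T@(pos-o["ee_pos"])).round(4),"axes in tool (cols x,y,z cam)\n",(Rt.T@R.T).round(3))
E
```

```text
[0.13883378 0.53824518 0.38401843] in tool [-0.0788 -0.1786  0.0003] axes in tool (cols x,y,z cam)
 [[-0.     0.963  0.268]
 [-0.    -0.268  0.963]
 [ 1.     0.     0.   ]]
```

```bash
cat > headfit.py <<'E'
from h import *
from scipy.optimize import least_squares
def frame(yaw):
    x=np.array([np.cos(yaw)*np.cos(np.radians(25)),np.sin(yaw)*np.cos(np.radians(25)),np.sin(np.radians(25))])
    y=np.array([-np.sin(yaw),np.cos(yaw),0]); return np.c_[x,y,np.cross(x,y)]
def sdf(q,c,h,L):
    d=np.abs(q-[c,0,0])-[.035,.025,h/2]
    b=np.linalg.norm(np.maximum(d,0),axis=1)+np.minimum(d.max(1),0)
    r=np.hypot(q[:,1],q[:,2])-.021; a=np.maximum(-.06-q[:,0],q[:,0])
    d2=np.c_[r,a]; cy=np.linalg.norm(np.maximum(d2,0),axis=1)+np.minimum(d2.max(1),0)
    # post below and foot
    return np.minimum(b,cy)
def run(clouds,p0=(.7525,.172)):
    P=[]
    for W in clouds:
        p=W.reshape(-1,3); p=p[(np.hypot(p[:,0]-.745,p[:,1]-.172)<.1)]
        P.append(p[(p[:,2]>.215)&(p[:,2]<.34)])
    def f(a):
        F=frame(a[0]); o=[]
        for i,p in enumerate(P):
            c=a[3+3*i:6+3*i]; q=(p-c)@F
            s=sdf(q,a[1],a[2],0)
            ps=np.hypot(p[:,0]-c[0],p[:,1]-c[1])-.009
            s=np.where((p[:,2]<c[2]),np.minimum(np.abs(s),np.abs(ps)),s)
            o.append(s)
        return np.concatenate(o)
    best=None
    for y0 in(-.3,0,.3):
        r=least_squares(f,[y0,0.0,.05]+[*p0,.27]*len(P),loss="soft_l1",f_scale=.002)
        if best is None or r.cost<best.cost: best=r
    print("yaw",best.x[0],"c,h",best.x[1:3].round(4),"centres",best.x[3:].reshape(-1,3).round(4).tolist(),"mean|res|",np.abs(best.fun).mean().round(5),[len(p) for p in P])
    return best
if __name__=="__main__":
    T=cloud(pickle.load(open("top.pkl","rb")));S=cloud(pickle.load(open("scene.pkl","rb")))
    run([T]);run([S]);b=run([T,S])
    F=frame(b.x[0]);c=b.x[3:].reshape(-1,3).mean(0);print("lens",c-.06*F[:,0],"focus",c-.21*F[:,0],"grip",c-.21*F[:,0]+.07*F[:,2])
E
python3 headfit.py
```

```text
yaw 0.16451621386072268 c,h [0.0141 0.0454] centres [[0.7529, 0.1746, 0.2715]] mean|res| 0.00108 [1124]
yaw 0.1563644421148353 c,h [0.0066 0.0448] centres [[0.7619, 0.1741, 0.2736]] mean|res| 0.0009 [1307]
yaw 0.15959170413015283 c,h [0.0092 0.0453] centres [[0.7565, 0.1751, 0.2733], [0.7599, 0.1738, 0.2723]] mean|res| 0.00104 [1124, 1307]
lens [0.70451525 0.1658265  0.24743179] focus [0.57029665 0.1442226  0.18403905] grip [0.54108931 0.13952137 0.2474806 ]
```

```bash
python3 -m jog '10 -25 15 0 0 -3 0; 30 -60 30 0 0 -7 0; 48 -95 45 0 0 -11 0; 64 -130 55 0 0 -15 0; 80 -165 60 0 0 -19 0; 96 -200 65 0 0 -23 0; 112 -235 65 0 0 -26 0; 128 -270 65 0 0 -29 0; 146 -305 65 0 0 -32 0; 164 -340 65 0 0 -35 0'
```

```text
time_s: 1.98
ee_pos: [0.3759, 0.1659, 0.2708]
eef_rot: [-1.57, -0.0, -1.008]
force: [0.4, 0.7, -0.6]
grip_width: 0.094
```

```bash
python3 -c "
from h import *
o=get_obs();print(o['ee_pos'],o['eef_rot'],o['qpos'],o['joint_vel'])"
```

```text
[0.37587326 0.16590038 0.27080349] [-1.56987600e+00 -2.15621953e-04 -1.00791263e+00] [ 3.26452537e-01 -6.70749416e-02  1.77801383e+00  6.00766992e-06
  1.42970854e+00 -2.36432100e-01] [-1.15052938  0.02778415 -0.02532292 -0.00138902 -0.00462758 -0.51771873]
```

```bash
python3 -m jog '16 -36 0 0 0 -4 0; 32 -72 0 0 0 -8 0; 48 -108 0 0 0 -12 0; 65 -144 0 0 0 -16 0; 82 -180 0 0 0 -20 0; 99 -216 0 0 0 -24 0; 115 -252 0 0 0 -28 0; 131 -288 0 0 0 -31 0; 147 -324 0 0 0 -33 0; 163 -358 0 0 0 -35 0' && python3 -m jog '0 0 0 0 0 0 0; 0 0 0 0 0 0 0' && python3 - <<'E'
from h import *
o=get_obs();print(o['ee_pos'],o['eef_rot'],o['qpos'])
for n in ("wrist","top","scene"):
    c=camera(n);save(c,n+"1");pickle.dump(c,open(n+"1.pkl","wb"))
    for t in("carrier_tab","carrier_window"):
        W=cloud(c)
        for d in masks_of(t,n)[:1]:
            p=W[d["mask"]];p=p[p[:,2]>.1];print(n,t,d["conf"],d["extent"],p.mean(0),p.min(0),p.max(0)) if len(p) else 0
E
```

```text
time_s: 2.82
ee_pos: [0.5392, -0.1943, 0.2708]
eef_rot: [-1.57, -0.0, -1.621]
force: [0.4, 1.3, 0.8]
grip_width: 0.094
time_s: 2.98
ee_pos: [0.5392, -0.1957, 0.2697]
eef_rot: [-1.571, 0.0, -1.623]
force: [-0.1, 0.3, 0.4]
grip_width: 0.0938
[ 0.5392061  -0.19573171  0.26974709] [-1.57121255e+00  3.18139132e-04 -1.62341514e+00] [-4.12127528e-01  3.14430504e-01  1.35375854e+00  1.52081230e-04
  1.47390515e+00 -3.59523531e-01]
wrist carrier_tab 0.71 [312.8, 140.5, 323.2, 204.0] [ 0.53842307 -0.1894219   0.13184302] [ 0.53310538 -0.20689172  0.10111772] [ 0.54374158 -0.17670863  0.13678319]
wrist carrier_window 0.69 [317.0, 145.2, 325.3, 204.6] [ 0.53842307 -0.1894219   0.13184302] [ 0.53310538 -0.20689172  0.10111772] [ 0.54374158 -0.17670863  0.13678319]
scene carrier_tab 0.71 [308.2, 190.9, 325.5, 226.9] [ 0.54302995 -0.19132872  0.1199007 ] [ 0.53427877 -0.21009108  0.10005285] [ 0.54878124 -0.17779455  0.13683634]
scene carrier_window 0.94 [307.8, 188.9, 327.5, 225.8] [ 0.54306234 -0.19143213  0.11976188] [ 0.53427877 -0.21009108  0.10005285] [ 0.54878124 -0.17779455  0.13646131]
```

View pics/wrist1.png

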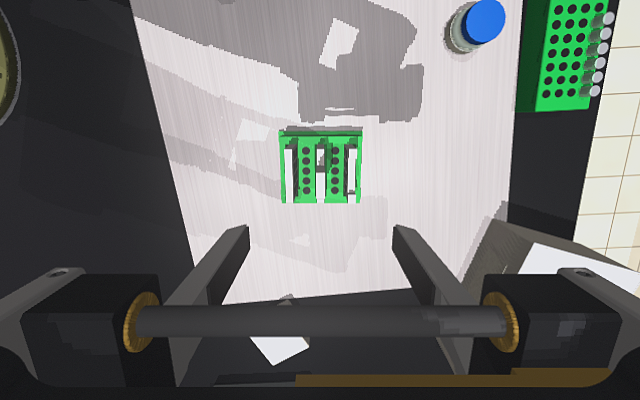

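The wrist picture shows the rack at (320,165) squarely between the fingers, with the tab at (321,155-200) in the middle.

```bash
python3 - <<'E'
from h import *
W=cloud(pickle.load(open("wrist1.pkl","rb")))
p=W.reshape(-1,3);p=p[~np.isnan(p[:,0])]
def b(x,y,z):return p[(p[:,0]>x[0])&(p[:,0]<x[1])&(p[:,1]>y[0])&(p[:,1]<y[1])&(p[:,2]>z[0])&(p[:,2]<z[1])]
q=b((.46,.62),(-.27,-.11),(.035,.052));print(cv2.minAreaRect(q[:,:2].astype(np.float32)*1000))
for x in((.47,.52),(.52,.56),(.56,.61)):
    q=b(x,(-.27,-.11),(.065,.16));print(len(q),cv2.minAreaRect(q[:,:2].astype(np.float32)*1000),np.percentile(q[:,2],[50,98]))
q=b((.52,.56),(-.27,-.11),(.125,.16));print(len(q),cv2.minAreaRect(q[:,:2].astype(np.float32)*1000),q.mean(0))
E
```

```text
((538.2723999023438, -191.8384552001953), (93.72319793701172, 112.2497787475586), 87.13716888427734)
526 ((498.62255859375, -189.67837524414062), (69.82457733154297, 10.52651309967041), 86.98847198486328) [0.08422796 0.08601711]
492 ((538.127197265625, -191.67636108398438), (69.86927795410156, 10.233895301818848), 87.17173767089844) [0.12943058 0.13589718]
486 ((578.1698608398438, -193.4656982421875), (69.48438262939453, 10.185681343078613), 87.0403823852539) [0.07508127 0.08746563]
252 ((538.2711791992188, -191.79501342773438), (29.86298942565918, 8.895919799804688), 87.11395263671875) [ 0.53833672 -0.19118185  0.13444942]
```

```bash
python3 -m jog '-1 4 -15 0 0 0.1 0; -1 4 -40 0 0 0.1 0; -1 4 -70 0 0 0.1 0; -1 4 -100 0 0 0.1 0.2; -1 4 -125 0 0 0.1 0.4; -1 4 -145 0 0 0.1 0.6; -1 4 -160 0 0 0.1 0.7; -1 4 -168 0 0 0.1 0.7; -1 4 -172 0 0 0.1 0.7; -1 4 -172 0 0 0.1 0.7' 15 && python3 - <<'E'
from h import *
o=get_obs();print(o['ee_pos'],o['eef_rot'],o['qpos'],o['grip_width'])
c=camera("wrist");save(c,"wrist2")
W=cloud(c);p=W.reshape(-1,3);p=p[~np.isnan(p[:,0])]
q=p[(abs(p[:,0]-.538)<.02)&(abs(p[:,1]+.19)<.04)&(p[:,2]>.12)&(p[:,2]<.15)];print(len(q),cv2.minAreaRect(q[:,:2].astype(np.float32)*1000),q.mean(0)) if len(q) else 0
E
```

```text
time_s: 4.27
ee_pos: [0.5382, -0.1897, 0.0989]
eef_rot: [-1.57, -0.0, -1.618]
force: [-0.3, 0.3, 0.1]
grip_width: 0.0507
[ 0.5381744  -0.18965959  0.09894001] [-1.56964284e+00 -3.06846598e-04 -1.61839012e+00] [-4.03062121e-01  4.51470443e-01  1.57413021e+00  1.26734172e-04
  1.11480383e+00 -3.55524244e-01] 0.050743050359363454
1115 ((538.3950805664062, -192.51026916503906), (30.973962783813477, 10.023865699768066), 87.17383575439453) [ 0.53846097 -0.1897133   0.13332526]
```

View pics/wrist2.png

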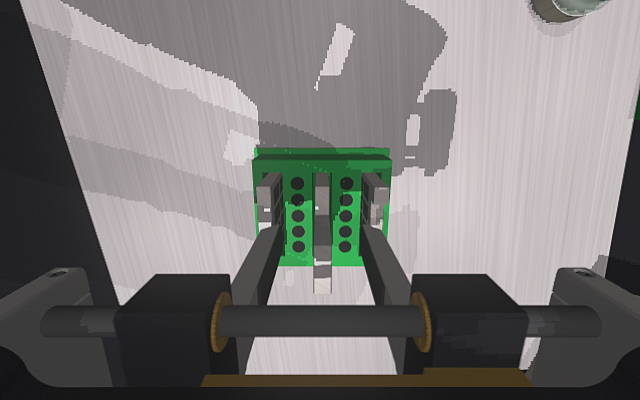

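```bash
python3 -m jog '0 -2 -2 0 0 0 0.7; 0 -2 -2.5 0 0 0 0.75; 0 -2 -2.5 0 0 0 0.8; 0 -2 -2.5 0 0 0 0.85; 0 -2 -2.5 0 0 0 0.9; 0 -2 -2.5 0 0 0 1; 0 -2 -2.5 0 0 0 1; 0 -2 -2.5 0 0 0 1; 0 -2 -2.5 0 0 0 1; 0 -2 -2.5 0 0 0 1' 30; python3 -m jog '0 0 0 0 0 0 1; 0 0 0 0 0 0 1; 0 0 0 0 0 0 1; 0 0 0 0 0 0 1' 30
```

```text
time_s: 5.15
ee_pos: [0.5386, -0.1918, 0.0974]
eef_rot: [-1.568, -0.001, -1.618]
force: [0.7, 0.0, 2.9]
grip_width: 0.0101
time_s: 5.48
ee_pos: [0.5386, -0.1918, 0.0974]
eef_rot: [-1.568, -0.001, -1.618]
force: [-0.3, 0.5, 2.3]
grip_width: 0.0096
```

```bash
python3 -m jog '0 0 3 0 0 0 1; 0 0 9 0 0 0 1; 0 0 16 0 0 0 1; 0 0 24 0 0 0 1; 0 0 32 0 0 0 1; 0 0 40 0 0 0 1; 0 0 48 0 0 0 1; 0 0 56 0 0 0 1; 0 0 64 0 0 0 1; 0 0 70 0 0 0 1' && python3 -m jog '0 0 10 0 0 0 1; 0 0 25 0 0 0 1; 0 0 45 0 0 0 1; 0 0 65 0 0 0 1; 0 0 85 0 0 0 1; 0 0 105 0 0 0 1; 0 0 120 0 0 0 1; 0 0 130 0 0 0 1; 0 0 130 0 0 0 1;0 0 130 0 0 0 1' && python3 - <<'E'
from h import *
o=get_obs();print(o['ee_pos'],o['eef_rot'],o['qpos'],o['grip_width'])
for n in("wrist","scene"):
    c=camera(n);save(c,n+"3");pickle.dump(c,open(n+"3.pkl","wb"))
a=cv2.imread("pics/scene3.png")[100:300,200:440];cv2.imwrite("pics/s3c.png",cv2.resize(a,(720,600)))
E
```

```text
time_s: 6.32
ee_pos: [0.5387, -0.1919, 0.1685]
eef_rot: [-1.568, -0.001, -1.618]
force: [0.6, 0.1, -1.0]
grip_width: 0.0099
time_s: 7.15
ee_pos: [0.5387, -0.1919, 0.2983]
eef_rot: [-1.568, -0.001, -1.618]
force: [-0.2, -0.9, -2.5]
grip_width: 0.0098
[ 0.5386776  -0.19187815  0.29834321] [-1.56765428e+00 -1.00867739e-03 -1.61840613e+00] [-4.06313361e-01  2.96987418e-01  1.31176724e+00  1.58707656e-04
  1.52954183e+00 -3.58711431e-01] 0.009807485399764393
```

View pics/s3c.png

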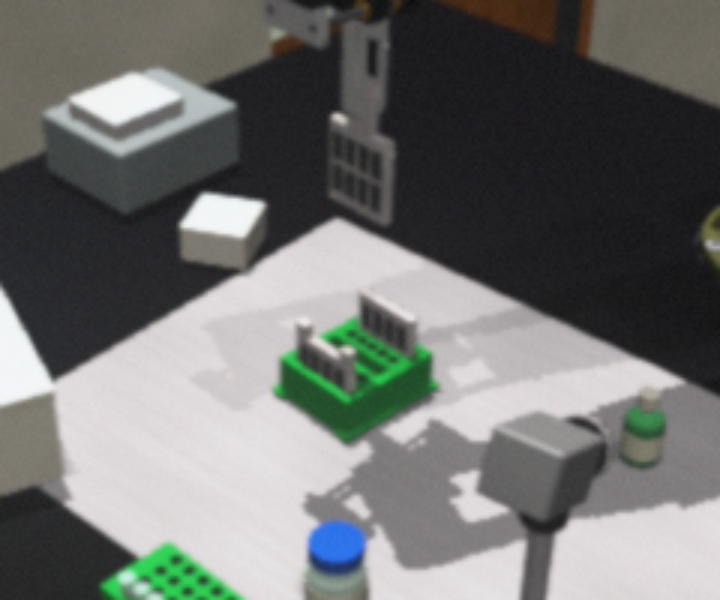

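View pics/wrist3.png

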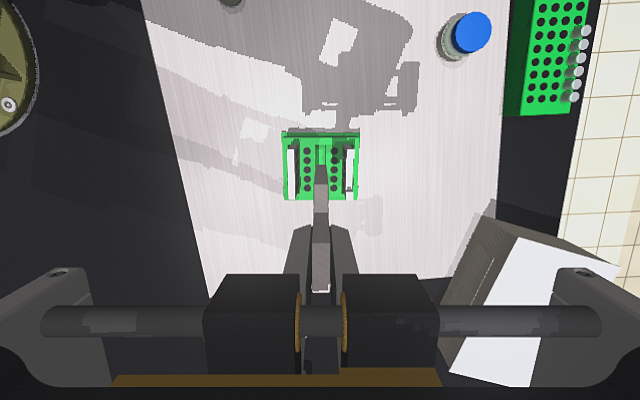

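```bash
cat > tgt.py <<'E'
from h import *
from headfit import frame
from scipy.spatial.transform import Rotation as Ro
def tgt(psi=.16,cx=.753,cy=.1745,d=.0524,off=(0,0,0)):
    F=frame(psi); foc=np.array([cx,cy,.27])-.21*F[:,0]
    Rt=np.c_[np.cross(-F[:,2],F[:,0]),-F[:,2],F[:,0]]
    o=get_obs(); Rc=Ro.from_euler("xyz",o["eef_rot"])
    dr=(Ro.from_matrix(Rt)*Rc.inv()).as_rotvec(degrees=True)
    print("focus",foc,"shift mm",((foc+d*F[:,2]+np.array(off)-o["ee_pos"])*1000).round(2),"rot deg",dr.round(2))
if __name__=="__main__": tgt()
E
python3 tgt.py
```

```text
focus [0.56510633 0.14417782 0.18125017] shift mm [  4.8  332.44 -68.6 ] rot deg [  1.42 -24.92  11.71]
```

```bash
python3 -m jog '0 8 0 0 0 0 1; 0 22 0 0.1 -1 0.5 1; 0 40 0 0.2 -3 1.5 1; 0 60 0 0.3 -5 2.5 1; 0 82 0 0.4 -7 3.5 1; 0 104 0 0.5 -9 4.5 1; 0 126 0 0.6 -11 5.5 1; 0 148 0 0.7 -13 6.5 1; 1 168 0 0.8 -14.5 7 1; 1 180 0 0.9 -15 7 1' && python3 -m jog '0 15 0 0 -1 0.5 1; 0 35 -2 0.1 -2 1 1; 1 55 -6 0.2 -3 1.5 1; 2 75 -12 0.3 -4 2 1; 2 95 -20 0.3 -5 2.5 1; 3 113 -29 0.4 -6 3 1; 3 127 -38 0.4 -7 3.5 1; 3 138 -46 0.4 -8 4 1; 3 145 -52 0.4 -9 4.4 1; 3 150 -55 0.4 -9.5 4.6 1' && python3 -m jog '0 0 0 0 0 0 1; 0 0 0 0 0 0 1'; python3 tgt.py
```

```text
time_s: 8.08
ee_pos: [0.5388, -0.0097, 0.2968]
eef_rot: [-1.307, 0.012, -1.493]
force: [0.4, -0.3, -1.5]
grip_width: 0.0099
time_s: 8.92
ee_pos: [0.541, 0.1411, 0.2402]
eef_rot: [-1.144, -0.001, -1.41]
force: [0.6, -0.3, -1.8]
grip_width: 0.0102
time_s: 9.08
ee_pos: [0.5408, 0.1412, 0.2398]
eef_rot: [-1.145, -0.001, -1.41]
force: [0.1, 0.1, -1.0]
grip_width: 0.0099
focus [0.56510633 0.14417782 0.18125017] shift mm [  2.46  -0.51 -11.09] rot deg [ 0.13 -0.6  -0.03]
```

```bash
python3 -m jog '0.5 0 -2 0 -0.1 0 1; 1 0 -4 0 -0.2 0 1; 1.5 0 -6 0.1 -0.4 0 1; 2 -0.5 -8 0.1 -0.6 0 1; 2.5 -0.5 -10 0.1 -0.6 0 1; 2.5 -0.5 -11 0.1 -0.6 0 1; 2.5 -0.5 -11 0.1 -0.6 0 1; 2.5 -0.5 -11 0.1 -0.6 0 1; 2.5 -0.5 -11 0.1 -0.6 0 1; 2.5 -0.5 -11 0.1 -0.6 0 1'; python3 tgt.py; python3 - <<'E'
from h import *
for n in("wrist","scene","top"):
    c=camera(n);save(c,n+"4");pickle.dump(c,open(n+"4.pkl","wb"))
    W=cloud(c)
    for t in("carrier_window","lens"):
        for d in masks_of(t,n)[:1]:
            p=W[d["mask"]];p=p[~np.isnan(p[:,0])];print(n,t,round(d["conf"],2),d["extent"],len(p),np.median(p,0).round(4))
a=cv2.imread("pics/scene4.png")[160:360,260:500];a=cv2.resize(a,(640,533));cv2.imwrite("pics/s4c.png",a)
a=cv2.imread("pics/top4.png")[80:230,140:340];a=cv2.resize(a,(720,540));cv2.imwrite("pics/t4c.png",a)
E
```

```text
time_s: 9.92
ee_pos: [0.5434, 0.1407, 0.229]
eef_rot: [-1.134, -0.0, -1.41]
force: [0.2, 0.2, -1.2]
grip_width: 0.0105
focus [0.56510633 0.14417782 0.18125017] shift mm [-0.11 -0.03 -0.28] rot deg [ 0.02  0.02 -0.03]
wrist carrier_window 0.62 [312.1, 164.5, 327.8, 294.4] 2011 [0.5313 0.1528 0.2543]
wrist lens 0.72 [489.1, 182.4, 639.5, 252.6] 9505 [0.7314 0.175  0.2783]
scene carrier_window 0.59 [402.2, 200.0, 440.7, 259.5] 1202 [0.5675 0.1459 0.1889]
top carrier_window 0.77 [204.2, 187.8, 224.9, 208.4] 268 [0.562  0.1273 0.2003]
top lens 0.68 [168.5, 93.5, 199.9, 143.1] 1165 [0.7501 0.1684 0.2898]
```

View pics/s4c.png

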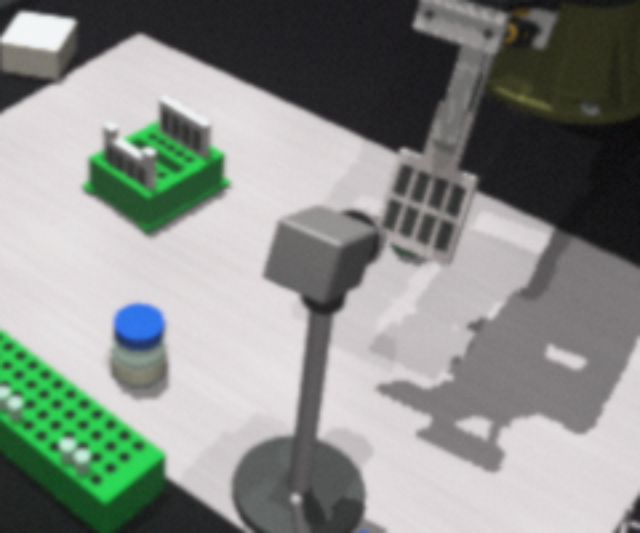

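View pics/t4c.png

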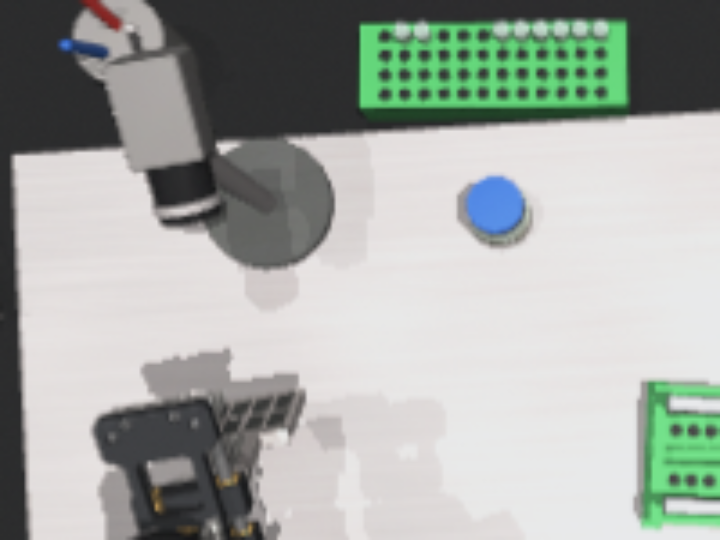

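View pics/wrist4.png

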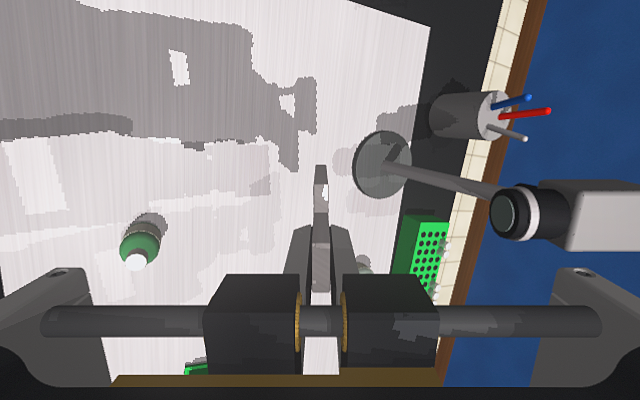

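The carrier faces the lens. Scene shows the wells clear below the fingers, and the wrist view shows the lens at (505,213) and the foot at (380,163). Next I'll refine the fit from all three views.

```bash
cat > refine.py <<'E'
from h import *
import sys
from headfit import *
from scipy.spatial.transform import Rotation as Ro
k=sys.argv[1]
V={n:cloud(pickle.load(open(f"{n}{k}.pkl","rb"))) for n in("wrist","scene","top")}
IM={n:pickle.load(open(f"{n}{k}.pkl","rb"))["img"] for n in V}
def box(q,lo,hi): return np.all((q>lo)&(q<hi),-1)
o=get_obs();Rt=Ro.from_euler("xyz",o["eef_rot"]).as_matrix()
for n,W in V.items():
    print("==",n)
    p=W.reshape(-1,3)
    near=(np.hypot(W[...,0]-.753,W[...,1]-.1745)<.07)
    f=near&(W[...,2]>.009)&(W[...,2]<.024);kk,l,st,_=cv2.connectedComponentsWithStats(f.astype(np.uint8));q=W[l==1+np.argmax(st[1:,4])]
    (c,r)=cv2.minEnclosingCircle(q[:,:2].astype(np.float32)*1000);print("foot circle",np.round(c,1),round(r,1),"z",np.median(q[:,2]).round(4))
    q=W[near&(W[...,2]>.03)&(W[...,2]<.21)]
    if len(q)>30:
        s=least_squares(lambda a:np.hypot(q[:,0]-a[0]-a[2]*(q[:,2]-.12),q[:,1]-a[1]-a[3]*(q[:,2]-.12))-.009,[.753,.174,0,0],loss="soft_l1",f_scale=.001);print("post",len(q),s.x.round(4),np.abs(s.fun).mean().round(5))
    run([W],(.753,.1745))
    # carrier in tool frame coords: expected faces z=+-.005
    g=(p-o["ee_pos"])@Rt   # tool: y along fingers(down), z jaw, x width
    m=box(g,[-.045,.025,-.02],[.045,.11,.02]); q=g[m]
    print("carrier pts",len(q),"range x",np.percentile(q[:,0],[1,99]).round(4),"y",np.percentile(q[:,1],[1,99]).round(4),"z",np.percentile(q[:,2],[1,50,99]).round(4))
    q=q[q[:,2]>0]
    if len(q)>50:
        A=np.c_[q[:,0],q[:,1]-.0524,np.ones(len(q))]; s=least_squares(lambda a:A@a-q[:,2],[0,0,0],loss="soft_l1",f_scale=.001);print("face plane slopes deg",np.degrees(s.x[:2]).round(2),"z at window",s.x[2].round(4))
E
python3 refine.py 4
```

```text
== wrist
foot circle [753.3 175.5] 55.0 z 0.0134
post 1615 [ 7.538e-01  1.750e-01 -2.000e-04 -3.000e-03] 0.00038
yaw 0.1656179853507343 c,h [0.0165 0.0461] centres [[0.7534, 0.1744, 0.2694]] mean|res| 0.00059 [9612]
carrier pts 193 range x [-0.035  -0.0298] y [0.0252 0.09  ] z [-0.0053 -0.0006  0.0046]
face plane slopes deg [57.28  0.36] z at window 0.0367
== scene
foot circle [756.  174.4] 55.7 z 0.0141
post 540 [7.548e-01 1.731e-01 1.800e-03 5.000e-04] 0.00076
yaw 0.15914073715105623 c,h [0.0067 0.0444] centres [[0.762, 0.1741, 0.2738]] mean|res| 0.00091 [1303]
carrier pts 893 range x [-0.0332  0.0362] y [0.0257 0.0919] z [-0.0015  0.0051  0.0094]
face plane slopes deg [ 0.44 -0.2 ] z at window 0.0052
== top
foot circle [751.4 173.1] 55.3 z 0.0146
post 123 [0.7516 0.1741 0.0072 0.0011] 0.00037
yaw 0.16381466491800167 c,h [0.0149 0.0455] centres [[0.7523, 0.1744, 0.2712]] mean|res| 0.00112 [1126]
carrier pts 206 range x [-0.02    0.0363] y [0.0258 0.0893] z [-0.0058  0.0028  0.0043]
face plane slopes deg [-0.47 -0.32] z at window 0.0029
```

```bash
python3 - <<'E'
from h import *
from scipy.spatial.transform import Rotation as Ro
o=get_obs();Rt=Ro.from_euler("xyz",o["eef_rot"]).as_matrix()
for n in("wrist","scene","top"):
    p=cloud(pickle.load(open(n+"4.pkl","rb"))).reshape(-1,3);g=(p-o["ee_pos"])@Rt
    e=g[(abs(g[:,0]+.035)<.004)&(abs(g[:,2])<.008)&(g[:,1]>-.06)&(g[:,1]<.11)]
    if len(e):print(n,"side edge y",np.sort(e[:,1])[[0,1,2]].round(4),np.sort(e[:,1])[[-3,-2,-1]].round(4), "z mid",e[:,2].min().round(4),e[:,2].max().round(4),len(e))
    e=g[(abs(g[:,0])<.02)&(abs(g[:,2])<.008)&(g[:,1]>-.06)&(g[:,1]<.0)];print(n,"tab",len(e),e.min(0) if len(e) else 0,e.max(0) if len(e) else 0)
p=cloud(pickle.load(open("wrist3.pkl","rb")))
E
python3 - <<'E'
import cv2
a=cv2.imread("pics/wrist4.png")[150:310,250:390];cv2.imwrite("pics/w4c.png",cv2.resize(a,(525,600),interpolation=cv2.INTER_CUBIC))
E
```

```text
wrist side edge y [0.0112 0.0113 0.0114] [0.09   0.0903 0.0905] z mid -0.0053 0.0047 320
wrist tab 2002 [-0.01517292 -0.0599927  -0.00799703] [ 1.59275493e-02 -2.92826162e-05  7.99213754e-03]
scene side edge y [0.0123 0.0126 0.0136] [0.0879 0.0913 0.0919] z mid -0.0049 0.008 63
scene tab 101 [-0.0135242  -0.05910022 -0.00793784] [ 0.01811299 -0.00014912  0.00795833]
top tab 55 [ 0.00644282 -0.04539163 -0.00549076] [ 0.01639027 -0.00103339  0.00748826]
```

View pics/w4c.png

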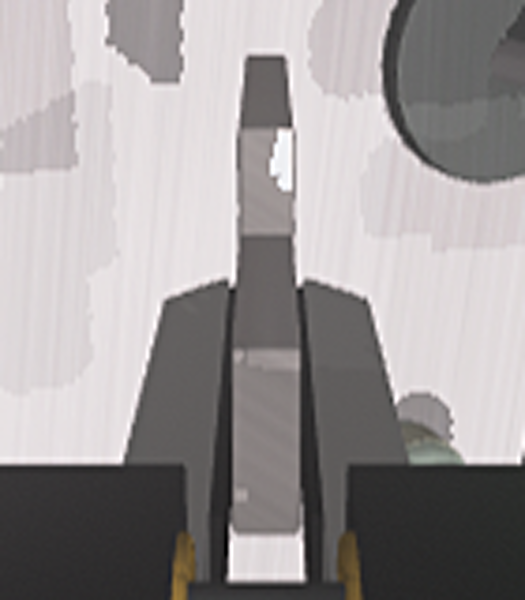

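```bash
python3 -c "
from tgt import *
tgt(.163,.7535,.1747,.0516)"
```

```text
focus [0.56569814 0.14381428 0.18125017] shift mm [ 0.89 -0.37 -0.84] rot deg [0.03 0.   0.15]
```

```bash
python3 -m jog '0.4 -0.2 -0.4 0 0 0.1 1; 0.9 -0.4 -0.9 0 0 0.1 1; 0.9 -0.4 -0.9 0 0 0.1 1; 0.9 -0.4 -0.9 0 0 0.1 1; 0.9 -0.4 -0.9 0 0 0.1 1; 0.9 -0.4 -0.9 0 0 0.1 1; 0.9 -0.4 -0.9 0 0 0.1 1; 0.9 -0.4 -0.9 0 0 0.1 1; 0.9 -0.4 -0.9 0 0 0.1 1; 0.9 -0.4 -0.9 0 0 0.1 1'; python3 - <<'E'
from tgt import *
tgt(.163,.7535,.1747,.0516)
for n in("wrist","scene","top"):
    c=camera(n);save(c,n+"5");pickle.dump(c,open(n+"5.pkl","wb"))
o=get_obs();print(np.abs(o["joint_vel"]).max(),o["grip_width"],o["time_s"])
E
python3 refine.py 5; python3 -c "
import cv2
a=cv2.imread('pics/scene5.png')[160:360,260:500];cv2.imwrite('pics/s5c.png',cv2.resize(a,(640,533)))"
```

```text
time_s: 11.2
ee_pos: [0.5442, 0.1402, 0.228]
eef_rot: [-1.134, -0.0, -1.409]
force: [0.3, 0.7, -1.2]
grip_width: 0.0096
focus [0.56569814 0.14381428 0.18125017] shift mm [-0.03  0.03  0.04] rot deg [0.03 0.   0.05]
0.001250560201206806 0.010132462507329793 11.35
== wrist
foot circle [753.1 175.6] 55.1 z 0.0134
post 1627 [ 0.7538  0.175  -0.0008 -0.0035] 0.00041
yaw 0.16553701182820235 c,h [0.0165 0.046 ] centres [[0.7533, 0.1743, 0.2694]] mean|res| 0.0006 [9584]
carrier pts 195 range x [-0.0349 -0.0334] y [0.0252 0.0901] z [-0.0054 -0.0007  0.0045]
face plane slopes deg [ 5.151e+01 -4.000e-02] z at window 0.0332
== scene
foot circle [755.4 174.6] 56.0 z 0.014
post 535 [7.548e-01 1.731e-01 7.000e-04 1.100e-03] 0.00079
yaw 0.15856127342360052 c,h [0.0066 0.045 ] centres [[0.7619, 0.1742, 0.2735]] mean|res| 0.0009 [1298]
carrier pts 879 range x [-0.0332  0.0364] y [0.026  0.0915] z [-0.0003  0.0049  0.0095]
face plane slopes deg [ 0.32 -0.1 ] z at window 0.005
== top
foot circle [750.3 173.7] 55.4 z 0.0147
post 122 [ 0.7516  0.174   0.0026 -0.001 ] 0.00042
yaw 0.16474765819236165 c,h [0.0138 0.0461] centres [[0.7534, 0.1747, 0.2715]] mean|res| 0.00113 [1127]
carrier pts 206 range x [-0.0206  0.0362] y [0.0253 0.0887] z [-0.0049  0.0029  0.0042]
face plane slopes deg [-0.34  0.03] z at window 0.0029
```

View pics/s5c.png

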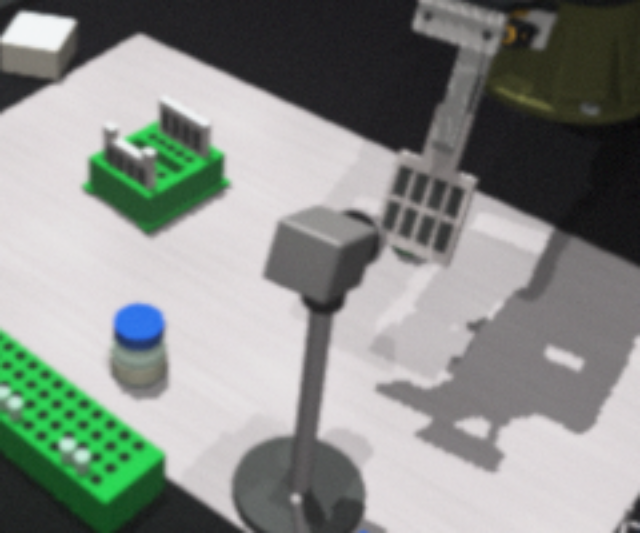

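The scene picture shows the wells unobstructed at crop (430,205), facing the lens. The rack, its neighbours, the jar and the bottle haven't moved, and the arm is still.

```bash
python3 -c "
from station import hand_in
print(hand_in())"
```

```text
the job is handed in; nothing more can be done
None
```

I drew the tall-tab carrier straight up out of the middle slot by its tab, at 30 N. It is now held in front of the inspection camera, tab up and leaned back 25°, and I handed in at about 11.4 s.

**Position:** by arm readings, the tool is within about 0.1 mm and 0.1° of the pose I computed for the focus point. Absolute accuracy is limited by the camera calibrations, which disagree:
- **Camera post:** the wrist, scene and top views put it at x = 0.7538, 0.7548 and 0.7516 m. I used 0.7535 m.
- **Camera heading:** the three views gave 0.159 to 0.166 rad. I used 0.163 rad.
- **Head centre (scene view):** its head fit alone put this about 8 mm further back in x. I discounted it because its post fit agreed with the other views.
- **Wells centre below the fingertips:** edge measurements and the rack geometry gave 51 to 52 mm. I used 51.6 mm.

**Squareness and stillness:** the carrier's face is flat in the grip to within about 0.4° in the scene and top views. The wrist view shows only the carrier's edge, so it could not check this. The joints were still, at about 0.001 rad/s.

**Surroundings:** in the last picture the wells are unobstructed, with the fingers on the tab only. The camera, rack, neighbour carriers, bottle and jar look unmoved, and the freezer box looks unmoved where it shows at the edge of the view. I judged this by eye and did not measure it.

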